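Sweep the offcuts into the scrap tray

TASK

Clear the raised work board: using the fingers as a broom, sweep the three dark wooden offcuts (the disc, the square stick end and the L-shaped piece) along the board and over its edge into the plain tray without dividers that stands against it. Push them only, never pick one up or carry it, and leave the toy boat, the glue bottle and the cup of brushes where they stand.

Things in the scene. Friction and masses are not known exactly. Their poses are not given: they have to be found in the camera images.
- board: fixed raised work board of pale plywood, 290 (its x) x 260 (its y) mm, top face 40 mm above the table; a wooden rail 12 mm wide stands 12 mm above the top along the whole +x edge; the other three edges are open. Origin: centre of the underside, on the table. A tray stands against each of its +y and -y edges (1 mm gap)
- scrap_tray: fixed plain grey open tray WITHOUT dividers, empty, 290 (its x) x 120 (its y) x 35 mm high, walls and floor about 4 mm, so its rim lies 5 mm below the top of the work board; axes parallel to the board's; it stands against either the +y or the -y edge of the board. Origin: centre of the underside, on the table
- keep_tray: fixed grey tray of the same size with dividers (six compartments full of good pale dowels and wheels, all below the rim), on the opposite edge of the board. Origin: centre of the underside, on the table
- disc: loose dark wooden disc lying flat on the board, diameter 32 mm, 16 mm thick, 11 to 20 g; origin: its middle
- stick: loose dark wooden end of a square stick lying on the board, 18 x 40 x 18 mm (long along its y), 11 to 20 g; origin: its middle
- ell: loose dark wooden L-shaped offcut lying flat on the board, 16 mm thick, legs 36 mm long and 14 mm wide: one runs along its x from -11.5 to +24.5 mm, the other along its y from -11.5 to +24.5 mm; 11 to 20 g; origin: middle of its thickness, near the inner corner (its centre of mass)
- boat: loose toy boat of mid-brown wood standing on the board among the offcuts, 30 mm wide, about 73 mm long (along its y, which stays within 0.2 rad of the board's y; bow at +y 32 mm, stern at -y 41 mm), 34 mm tall, 90 g; origin: centre of its underside. It stays where it is
- glue: loose white glue bottle, diameter 52 mm, 130 mm tall, standing on the table on the robot's right, outside the trays; origin: centre of its underside. It stays where it is
- cup: loose blue cup of brushes, diameter 74 mm, 90 mm tall (brushes to 170 mm), on the table on the robot's left, outside the trays; origin: centre of its underside. It stays where it is

How it is judged:
By the outcome, as a careful person would: the job done as asked, in the order asked, and still so for the second after the job is handed in, with the robot touching nothing.
It also fails if it takes over 54 s, if anything falls off the work surface, if the arm or the gripper's body presses on something with over 40 N, if the wrist force passes 120 N, or if a joint passes its speed limit or range.

ROBOT

A 6-joint arm with a two-finger parallel gripper is mounted at the origin on the work surface. World frame = base frame: x ahead of the robot, y to its left, z up, the work surface at z = 0. Lengths are in m, angles in rad, forces in N, time in s.
With the tool pointing down it reaches from about 0.25 to 0.725 m from the base axis. Payload 4 kg.
Tool frame: the origin (TCP) lies at the very end of the fingers, on their centre line; the grasp point (between the pads) lies bot.grasp_offset behind it (bot.grasp_offset is the distance from the TCP to the grasp point, in m); z points along the fingers, y is the direction in which the jaws open and shut (so a half turn about z gives the same grasp; the last joint's range is limited). The gripper opens to 85 mm and grips with 20 to 120 N. Pads are 22 mm wide; open, the fingers measure 114 mm over their backs; the gripper's body (76 mm by 85 mm) begins 54 mm behind the grasp point. The pads swing forward as they close: fully open they stand 13 mm farther back than shut.
Start: joints at [-1.109, 0.241, 0.005, 1.335, 0, 1.571], TCP at [0.223, -0.448, 0.231] pointing down, gripper open.
Joint ranges: [-2.72, 2.72], [-1.05, 1.87], [-1.09, 1.28], [-1.99, 2.15], [-1.42, 1.44], [-3.14, 3.14]. Speed limits (rad/s): [2.79, 2.79, 3.14, 3.14, 3.14, 3.14].

INTERFACE

Orientations are given as a unit quaternion [x, y, z, w].
In Python, from workcell import bot gives the robot as it stands. The module is installed in compiled form; this text tells all that it offers.
- The arm moves only by the shell command python3 -m jog 'ROWS' [OPENING]. ROWS is JSON, a list that holds one entry, the list of rows, each a list of 6 numbers: the shift along the tool's x, y, z in m, then the turn, a rotation vector about the tool's x, y, z in degrees. In form: [[[dx, dy, dz, wx, wy, wz], ...]]. A call has 1 to 12 rows; each row shifts and turns the pose as measured when the row begins, along the tool's axes as they then stand; what a row does not reach is not made up. A row lasts 1/8 s, in which the tool goes at most 62.5 mm and 10.7 degrees, less where a joint would pass 70% of its speed; a pose out of reach is approached as far as the arm can. A call is refused whole if a number of a shift passes 0.0625 or a number of a turn 10.7, either way. A call with a gripper value outside its range is refused whole. OPENING is the finger opening in m, from 0 to 0.0854, set as the call begins (- or left out, the last holds). The fingers move at their own pace and stop on an object; the grip force is fixed at half the most. Time passes only in rows, so rows that do not move let the fingers close. It gives the time, the measured TCP pose, the force and the opening at its end, in the units of the state.
- bot.get_obs(): the state, without advancing time (a new reading comes with each control period).
- bot.camera(name): name is "scene" or "side" or "wrist"; returns a dict with "pixels" (420x560x3 uint8, red, green, blue), "fx", "fy", "cx", "cy" (pixels), "k1" (the pictures are not rectified: a ray, as slopes to the right and down, at radius r is drawn at 1 + k1 r^2 times it, then the intrinsics apply), "rvec" (rotation vector, rad) and "tvec" (3), from world to camera coordinates, as OpenCV has them. Camera axes: x right, y down, z forward; pixel columns grow to the right and rows downward; lengths in m; the calibration is good to about 2 mm. A picture is of the moment at which its call begins. There is no depth.
- bot.job_done(): hands the job in, once; it reports no verdict.
The state is a dict: "clock": time; "joint_pos": joint angles; "joint_vel": joint speeds; "tau": joint torques, N m; "eef_pos": TCP position; "tool_rot": TCP orientation; "ft_force": force on the tool from outside, world axes, zero at the start; "ft_torque": the same for the moment, N m; "grip_width": finger opening in m.
Only numpy, scipy, OpenCV 4.12 (cv2) and the standard library are available. Lean on these libraries where they do the work, as an engineer would, in place of code of your own. Each camera call takes 0.05 s, during which the arm holds its last target. There are 200 camera calls.

## Working session

There is one attempt and no reset: what is moved stays moved. The work goes in short steps, Python scripts to look and compute and a shell command to move; the robot and the scene stay as the last step left them, time stands still between calls to the robot, and variables do not carry over. Pictures are saved under pics/ and viewed, on a budget of 10 in all, crops included, one or two more only if the job needs it, and the job is handed in when it is done.

```bash
mkdir -p pics; cat > h.py <<'E'
import numpy as np, cv2
from workcell import bot
from scipy.spatial.transform import Rotation as R
def snap(n,f):
    c=bot.camera(n); cv2.imwrite('pics/'+f,c['pixels'][:,:,::-1]); 
    np.savez('pics/'+f+'.npz',**{k:v for k,v in c.items()}); return c
def load(f): return dict(np.load('pics/'+f+'.npz'))
def ray(c,u,v):
    x,y=(u-c['cx'])/c['fx'],(v-c['cy'])/c['fy']
    a,b=x,y
    for _ in range(20):
        s=1+c['k1']*(a*a+b*b); a,b=x/s,y/s
    M=cv2.Rodrigues(np.array(c['rvec'],float))[0]; t=np.array(c['tvec'],float).ravel()
    return -M.T@t, M.T@np.array([a,b,1.])
def at(c,u,v,z):
    o,d=ray(c,u,v); return o+d*(z-o[2])/d[2]
def proj(c,P):
    M=cv2.Rodrigues(np.array(c['rvec'],float))[0]; q=np.atleast_2d(P)@M.T+np.array(c['tvec']).ravel()
    a=q[:,:2]/q[:,2:]; a=a*(1+c['k1']*(a**2).sum(1,keepdims=True))
    return a*[c['fx'],c['fy']]+[c['cx'],c['cy']]
E
python3 - <<'E'
from h import *
for n in ("scene","side"):
    c=snap(n,n+'0.png'); o,d=ray(c,280,210); print(n,o,d,c['fx'],c['k1'])
o=bot.get_obs(); print(o['clock'],o['eef_pos'],o['tool_rot'],R.from_quat(o['tool_rot']).as_matrix().round(3),bot.grasp_offset,o['grip_width'])
E
```

```text
scene [ 1.35054845 -0.28105562  0.92094653] [-0.6419726   0.24700852 -0.72694502] 511.3978419653195 -0.06874464212588736
side [ 0.35126685 -1.23357463  0.81401269] [ 0.13328989  0.85613496 -0.49941764] 524.3016787375439 -0.07003021790459937
0.1 [ 0.22253517 -0.44710116  0.23048151] [ 9.73457263e-01  2.28866801e-01 -2.21984633e-04 -9.46438610e-04] [[ 0.895  0.446 -0.001]
 [ 0.446 -0.895  0.002]
 [ 0.    -0.002 -1.   ]] 0.0187 0.08576004152578574
```

View pics/scene0.png

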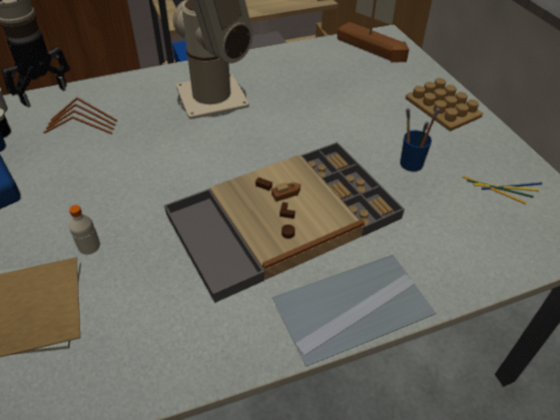

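View pics/side0.png

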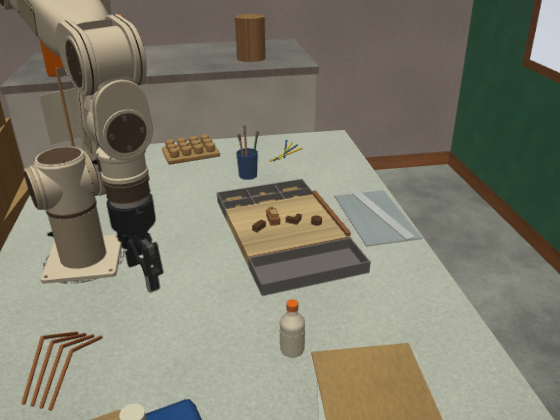

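The scene view shows the scrap tray on the −y side, around (215,243). The offcuts are at about (264,183) stick, (287,210) ell and (288,231) disc, and the boat is at (287,190). I'll enlarge both views next.

```bash
python3 - <<'E'
import cv2
a=cv2.imread('pics/scene0.png')[140:300,155:415]; cv2.imwrite('pics/z1.png',cv2.resize(a,None,fx=3,fy=3,interpolation=cv2.INTER_CUBIC))
a=cv2.imread('pics/side0.png')[175:295,210:375]; cv2.imwrite('pics/z2.png',cv2.resize(a,None,fx=4.8,fy=4.8,interpolation=cv2.INTER_CUBIC))
E
```

```text
(no output)
```

View pics/z1.png

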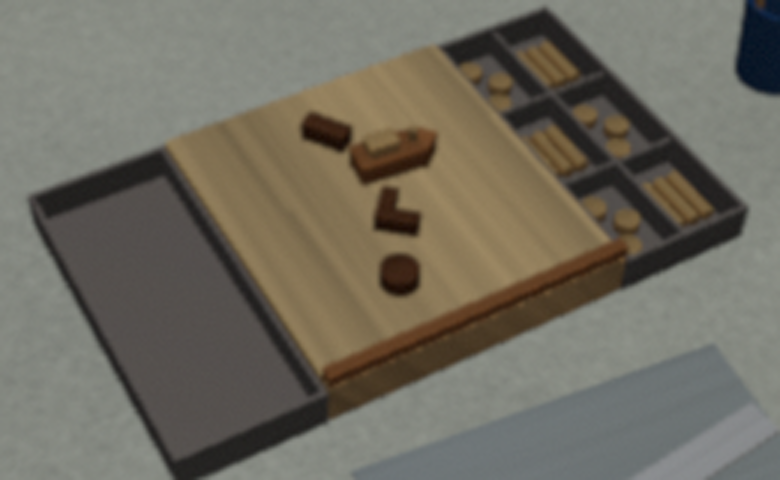

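View pics/z2.png

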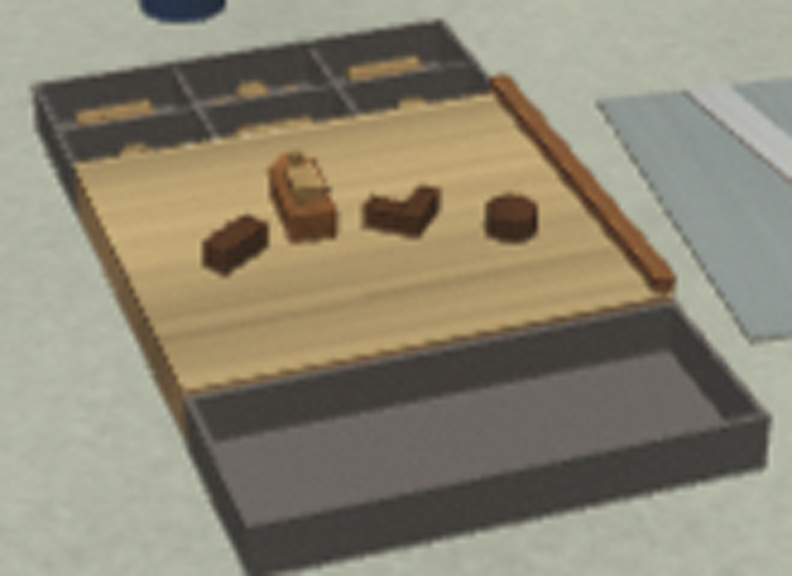

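The crops show everything clearly. In z1 the disc top is at (400,267), the stick at (328,123), the ell's corner at (378,215) with legs to (390,188) and (420,215), and the boat stern at (360,172) and bow at (436,135). z2 shows the same layout. Next I'll compute positions.

```bash
python3 - <<'E'
from h import *
np.set_printoptions(precision=4,suppress=True)
A=load('scene0.png');B=load('side0.png')
z1=lambda x,y,z:at(A,155+(x-1)/3,140+(y-1)/3,z)[:2]
z2=lambda x,y,z:at(B,210+(x-1.9)/4.8,175+(y-1.9)/4.8,z)[:2]
print('A -x-y',z1(166,147,.04),'-x+y',z1(438,45,.04),'rail outer -y',z1(328,382,.052),'+y',z1(627,250,.052))
print('B -x-y',z2(186,390,.04),'-x+y',z2(78,163,.04),'rail outer -y',z2(674,282,.052),'+y',z2(503,76,.052))
print('disc',z1(400,267,.056),z2(511,205,.056))
print('stick A',[z1(*p,.058) for p in ((311,112),(352,126),(346,139),(304,124))])
print('stick B',[z2(*p,.058) for p in ((204,243),(242,216),(268,229),(230,254))])
print('ell A',[z1(*p,.056) for p in ((383,188),(397,190),(375,212),(421,213),(417,223))])
print('ell B',[z2(*p,.056) for p in ((366,199),(365,211),(413,221),(415,189),(439,187))])
print('boat A stern bottom',z1(363,184,.04),z1(408,168,.04),'bow',z1(436,135,.06)); print('boat B stern bottom',z2(289,242,.04),z2(336,236,.04),'stern top',z2(284,217,.06),z2(336,207,.06),'bow',z2(275,165,.06))
print('glue',at(A,88,250,0)[:2],at(B,291,352,0)[:2])
E
```

```text
A -x-y [ 0.4461 -0.1194] -x+y [0.4019 0.1402] rail outer -y [ 0.727  -0.0752] +y [0.6862 0.1799]
B -x-y [ 0.4399 -0.1254] -x+y [0.4004 0.1305] rail outer -y [ 0.7204 -0.0854] +y [0.6793 0.1738]
disc [0.6469 0.0097] [0.6472 0.0069]
stick A [array([0.4649, 0.0008]), array([0.4921, 0.027 ]), array([0.5049, 0.0172]), array([ 0.4766, -0.0092])]
stick B [array([ 0.464 , -0.0068]), array([0.4893, 0.0192]), array([0.5023, 0.0021]), array([ 0.4772, -0.0213])]
ell A [array([0.5652, 0.0267]), array([0.571 , 0.0363]), array([0.5874, 0.0117]), array([0.6005, 0.0449]), array([0.6093, 0.0381])]
ell B [array([0.5644, 0.0289]), array([0.5615, 0.0154]), array([ 0.5871, -0.0007]), array([0.5951, 0.0352]), array([0.6096, 0.035 ])]
boat A stern bottom [0.5411 0.0188] [0.5363 0.0595] bow [0.5272 0.0869]
boat B stern bottom [0.516  0.0147] [0.5443 0.0165] stern top [0.5129 0.0105] [0.5445 0.0163] bow [0.5162 0.0716]
glue [ 0.5071 -0.4325] [ 0.4949 -0.4389]
```

```bash
cat > d.py <<'E'
import sys
from h import *
C=np.array([.5627,.0274]); a=np.radians(9.1); E=np.array([[np.cos(a),np.sin(a)],[-np.sin(a),np.cos(a)]])
def st():
    o=bot.get_obs(); M=R.from_quat(o['tool_rot']).as_matrix(); b=E@(np.array(o['eef_pos'][:2])-C)
    print('t',round(o['clock'],2),'board xy',b.round(4),'z',round(o['eef_pos'][2],4),'toolx angle-99.1',round(np.degrees(np.arctan2(M[1,0],M[0,0]))-99.1,2),'tilt',M[:2,2].round(4),'F',np.round(o['ft_force'],1),'w',round(o['grip_width'],4))
if __name__=='__main__': st()
E
python3 -m jog '[[[0,0,0,0,0,-10.4],[0,0,0,0,0,-10.4],[0,0,0,0,0,-10.4],[0,0,0,0,0,-10.4],[0,0,0,0,0,-10.4],[0,0,0,0,0,-10.4],[0,0,0,0,0,-10.4],[0.04,0.042,0,0,0,0],[0.04,0.042,0,0,0,0],[0.04,0.042,0,0,0,0],[0.04,0.042,0,0,0,0],[0.04,0.042,0,0,0,0]]]' 0.02; python3 d.py
```

```text
clock: 1.6
eef_pos: [0.389, -0.2032, 0.2257]
tool_rot: [0.636, 0.772, 0.002, -0.006]
ft_force: [0.2, -0.5, 0.9]
grip_width: 0.0198
t 1.6 board xy [-0.208  -0.2002] z 0.2257 toolx angle-99.1 1.97 tilt [-0.0066  0.0118] F [ 0.2 -0.5  0.9] w 0.0198
```

```bash
python3 -m jog '[[[0.032,0.036,-0.003,0,0,1.9],[0.032,0.036,-0.003,0,0,0],[0.032,0.036,-0.003,0,0,0],[0.032,0.036,-0.003,0,0,0],[0.032,0.036,-0.003,0,0,0],[0.03,0.035,-0.003,0,0,0],[0,0,0,0,0,0]]]'; python3 d.py; python3 -c "
from h import *
c=snap('wrist','w1.png'); o,d=ray(c,280,210); print(o,d,proj(c,bot.get_obs()['eef_pos']))"
```

```text
clock: 2.48
eef_pos: [0.5742, 0.0319, 0.2415]
tool_rot: [0.646, 0.763, 0.0, -0.009]
ft_force: [-1.3, -0.9, 1.2]
grip_width: 0.0198
t 2.48 board xy [0.0121 0.0026] z 0.2415 toolx angle-99.1 0.39 tilt [-0.0125  0.0118] F [-1.3 -0.9  1.2] w 0.0198
[0.56442167 0.11030505 0.38448587] [ 0.03329401 -0.28555358 -0.95788934] [[275.51707884 276.11497393]]
```

View pics/w1.png

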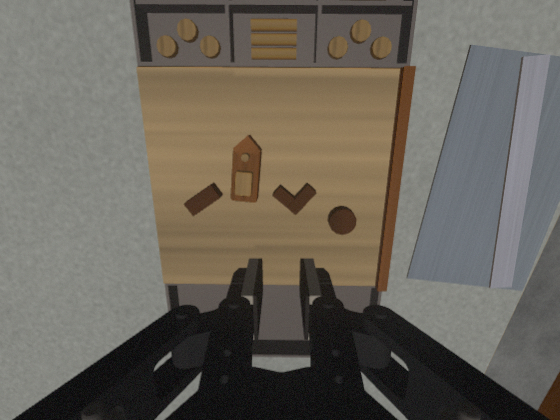

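The wrist view shows the stick at about (203,200), the ell with its V opening toward +y at (294,199), the disc at (342,220), and the boat from (248,136) to its stern at (245,202). The board's −y edge is at row 287.

```bash
python3 - <<'E'
from d import *
np.set_printoptions(precision=4,suppress=True)
c=load('w1.png'); f=lambda u,v,z:(E@(at(c,u,v,z)[:2]-C))
for n,z,ps in (('board',.04,((138,67),(161,286))),('rail outer',.052,((413,67),(388,291))),('rail inner',.052,((402,67),(378,289))),
 ('stick',.058,((184,204),(213,184),(222,196),(193,216))),('ell',.056,((273,196),(283,187),(295,214),(305,184),(315,194))),('disc',.056,((342,219),)),
 ('boat',.06,((248,136),(232,202),(258,202),(233,160),(262,160)))): print(n,*[f(*p,z) for p in ps])
E
```

```text
board [-0.1401  0.1341] [-0.1458 -0.1278]
rail outer [0.1436 0.1335] [ 0.1478 -0.1237]
rail inner [0.1326 0.1335] [ 0.1349 -0.121 ]
stick [-0.0988 -0.0103] [-0.0642  0.0132] [-0.0549 -0.0005] [-0.0897 -0.0245]
ell [ 0.0026 -0.0004] [0.0138 0.0101] [ 0.0279 -0.0215] [0.0384 0.0137] [0.05   0.0023]
disc [ 0.0824 -0.0271]
boat [-0.0236  0.0654] [-0.0435 -0.0068] [-0.0142 -0.0065] [-0.0405  0.0402] [-0.0091  0.0404]
```

```bash
python3 -m jog '[[[0.004,0.024,0.03,-0.6,-0.8,0.4],[0.004,0.024,0.04,0,0,0],[0.004,0.024,0.04,0,0,0],[0,0,0.04,0,0,0],[0,0,0,0,0,0]]]'; python3 d.py
```

```text
clock: 3.15
eef_pos: [0.6398, 0.048, 0.088]
tool_rot: [0.652, 0.758, -0.003, -0.0]
ft_force: [0.2, -0.4, 0.5]
grip_width: 0.0198
t 3.15 board xy [0.0794 0.0081] z 0.088 toolx angle-99.1 -0.5 tilt [-0.0035 -0.0037] F [ 0.2 -0.4  0.5] w 0.0198
```

```bash
python3 -m jog '[[[0.006,0.005,0.02,0,0,-0.4],[0,0,0.015,0,0,0],[0,0,0.007,0,0,0],[0,0,0,0,0,0]]]'; python3 d.py
```

```text
clock: 3.65
eef_pos: [0.6461, 0.0536, 0.0485]
tool_rot: [0.65, 0.76, -0.0, 0.002]
ft_force: [0.9, 0.2, 0.2]
grip_width: 0.0202
t 3.65 board xy [0.0865 0.0127] z 0.0485 toolx angle-99.1 -0.18 tilt [ 0.0034 -0.0032] F [0.9 0.2 0.2] w 0.0202
```

```bash
python3 -m jog '[[[-0.008,-0.001,0.003,0,0,0],[-0.014,0,0,0,0,0],[-0.014,0,0,0,0,0],[-0.014,0,0,0,0,0],[-0.014,0,0,0,0,0],[-0.014,0,0,0,0,0]]]'; python3 d.py
```

```text
clock: 4.4
eef_pos: [0.6595, -0.0293, 0.0481]
tool_rot: [0.65, 0.76, 0.001, 0.004]
ft_force: [0.3, -1.0, -0.1]
grip_width: 0.02
t 4.4 board xy [ 0.0866 -0.0713] z 0.0481 toolx angle-99.1 -0.21 tilt [ 0.0078 -0.0038] F [ 0.3 -1.  -0.1] w 0.02
```

```bash
python3 -m jog '[[[-0.014,0,0.002,0,0,0],[-0.014,0,0.001,0,0,0],[-0.014,0,0,0,0,0],[-0.012,0,0,0,0,0],[-0.012,0,0,0,0,0],[-0.012,0,0,0,0,0],[-0.012,0,0,0,0,0],[0,0,0,0,0,0]]]'; python3 d.py; python3 -c "
from h import *
snap('wrist','w2.png')"
```

```text
clock: 5.4
eef_pos: [0.6744, -0.1261, 0.0451]
tool_rot: [0.651, 0.759, 0.001, 0.004]
ft_force: [0.8, 0.0, -0.0]
grip_width: 0.0199
t 5.4 board xy [ 0.0861 -0.1692] z 0.0451 toolx angle-99.1 -0.3 tilt [ 0.0077 -0.0038] F [ 0.8  0.  -0. ] w 0.0199
```

View pics/w2.png

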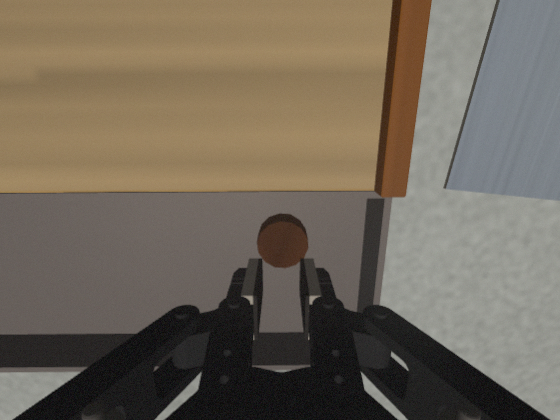

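The disc now lies flat in the scrap tray, at (282,240). The stick is next.

```bash
python3 -m jog '[[[0,0,-0.035,0,0,0],[0,-0.02,-0.03,0,0,0],[0.035,-0.035,0,0,0,0],[0.035,-0.035,0,0,0,0],[0.035,-0.035,0,0,0,0],[0.035,-0.03,0,0,0,0],[0.035,-0.01,0,0,0,0],[0.025,0,0,0,0,0],[0,0,0,0,0,0]]]' 0.008; python3 d.py
```

```text
clock: 6.58
eef_pos: [0.4727, 0.0556, 0.1106]
tool_rot: [0.648, 0.762, 0.003, 0.004]
ft_force: [1.3, -0.1, 0.5]
grip_width: 0.0081
t 6.58 board xy [-0.0844  0.0421] z 0.1106 toolx angle-99.1 0.12 tilt [ 0.0104 -0.0005] F [ 1.3 -0.1  0.5] w 0.0081
```

```bash
python3 -m jog '[[[-0.004,0.005,0.03,0,0,0],[0,0,0.025,0,0,0],[0,0,0.011,0,0,0],[0,0,0,0,0,0]]]'; python3 d.py
```

```text
clock: 7.08
eef_pos: [0.4813, 0.0515, 0.0446]
tool_rot: [0.648, 0.762, 0.004, 0.006]
ft_force: [0.7, 0.9, 0.3]
grip_width: 0.0077
t 7.08 board xy [-0.0765  0.0366] z 0.0446 toolx angle-99.1 0.16 tilt [ 0.0147 -0.0011] F [0.7 0.9 0.3] w 0.0077
```

```bash
python3 -m jog '[[[-0.012,-0.002,0,0,0,0],[-0.014,0,0,0,0,0],[-0.014,0,0,0,0,0],[-0.014,0,0,0,0,0],[-0.014,0,0,0,0,0],[-0.014,0,0,0,0,0],[-0.014,0,0,0,0,0]]]'; python3 d.py; python3 -c "
from h import *
snap('wrist','w3.png')"
```

```text
clock: 7.95
eef_pos: [0.498, -0.051, 0.0479]
tool_rot: [0.648, 0.762, 0.006, 0.008]
ft_force: [1.4, 0.2, -0.1]
grip_width: 0.0079
t 7.95 board xy [-0.0763 -0.0672] z 0.0479 toolx angle-99.1 0.1 tilt [ 0.0203 -0.0018] F [ 1.4  0.2 -0.1] w 0.0079
```

View pics/w3.png

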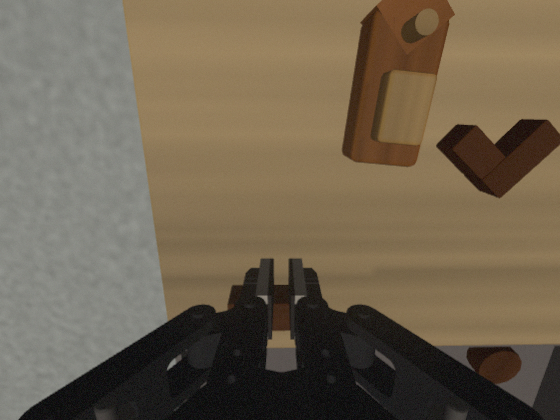

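The stick lies square across in front of the fingers, at about (280,305). The boat and ell are undisturbed, and the disc is in the tray at (495,362). I'll carry on with this sweep.

```bash
python3 -m jog '[[[-0.014,0,0.002,0,0,0],[-0.014,0,0.001,0,0,0],[-0.014,0,0,0,0,0],[-0.013,0,0,0,0,0],[-0.013,0,0,0,0,0],[-0.013,0,0,0,0,0],[-0.013,0,0,0,0,0],[0,0,0,0,0,0]]]'; python3 d.py; python3 -m jog '[[[0,0,-0.035,1,0.3,0],[0,0.02,-0.03,0,0,0],[0.04,0.035,0,0,0,0],[0.04,0.035,0,0,0,0],[0.04,0.013,0,0,0,0],[0.04,0,0,0,0,0],[0.04,0,0,0,0,0],[0,0,0,0,0,0]]]' 0.018; python3 d.py
```

```text
clock: 9.0
eef_pos: [0.5145, -0.1524, 0.0451]
tool_rot: [0.649, 0.761, 0.006, 0.009]
ft_force: [-0.1, 0.3, 0.9]
grip_width: 0.0077
t 9.0 board xy [-0.0761 -0.1699] z 0.0451 toolx angle-99.1 -0.01 tilt [ 0.0208 -0.0032] F [-0.1  0.3  0.9] w 0.0077
clock: 10.0
eef_pos: [0.5852, 0.0702, 0.1116]
tool_rot: [0.649, 0.761, 0.001, -0.001]
ft_force: [0.9, -0.3, 0.6]
grip_width: 0.018
t 10.0 board xy [0.029  0.0387] z 0.1116 toolx angle-99.1 0.01 tilt [0.0006 0.0028] F [ 0.9 -0.3  0.6] w 0.018
```

```bash
python3 -m jog '[[[-0.003,-0.001,0.03,0,0,0],[0,0,0.025,0,0,0],[0,0,0.011,0,0,0],[0,0,0,0,0,0]]]'; python3 d.py
```

```text
clock: 10.5
eef_pos: [0.5852, 0.0665, 0.0449]
tool_rot: [0.648, 0.761, 0.002, 0.0]
ft_force: [-0.3, -0.0, -0.1]
grip_width: 0.0178
t 10.5 board xy [0.0284 0.035 ] z 0.0449 toolx angle-99.1 0.05 tilt [0.0022 0.0021] F [-0.3 -0.  -0.1] w 0.0178
```

```bash
python3 -m jog '[[[-0.012,-0.001,0,0,0,0],[-0.014,0,0,0,0,0],[-0.014,0,0,0,0,0],[-0.014,0,0,0,0,0],[-0.014,0,0.001,0,0,0],[-0.014,0,0.001,0,0,0],[-0.014,0,0.001,0,0,0]]]'; python3 d.py; python3 -c "
from h import *
snap('wrist','w4.png')"
```

```text
clock: 11.38
eef_pos: [0.6029, -0.0362, 0.0451]
tool_rot: [0.649, 0.761, 0.003, 0.003]
ft_force: [-0.0, 0.9, 0.3]
grip_width: 0.0178
t 11.38 board xy [ 0.0296 -0.0691] z 0.0451 toolx angle-99.1 -0.03 tilt [0.0083 0.0018] F [-0.   0.9  0.3] w 0.0178
```

View pics/w4.png

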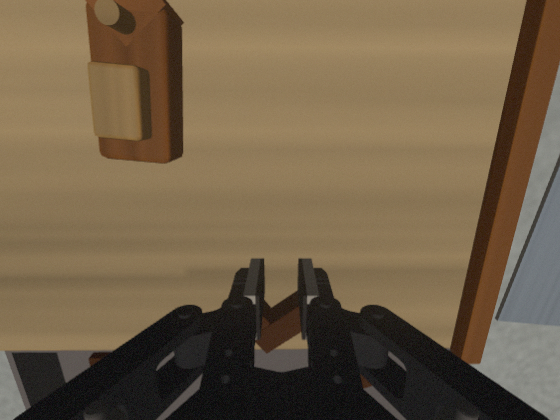

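The ell sits in the fork ahead of the fingers at (280,325). The boat hasn't moved, and the stick and disc are in the tray. I'll push the ell over the edge, then lift and back off for a view.

```bash
python3 -m jog '[[[-0.014,-0.001,0,0,0,0],[-0.014,0,0,0,0,0],[-0.014,0,0,0,0,0],[-0.013,0,0,0,0,0],[-0.013,0,0,0,0,0],[-0.013,0,0,0,0,0],[-0.013,0,0,0,0,0],[0,0,0,0,0,0]]]'; python3 d.py; python3 -m jog '[[[0,0,-0.03,0,0,0],[0,0,-0.05,0,0,0],[0,0,-0.05,0,0,0],[0.04,0,-0.05,0,0,0],[0.05,0,-0.02,0,0,0],[0.05,0,0,0,0,0],[0,0,0,0,0,0]]]'; python3 d.py;  python3 -c "
from h import *
snap('wrist','w5.png')"
```

```text
clock: 12.42
eef_pos: [0.6177, -0.1382, 0.0447]
tool_rot: [0.65, 0.76, 0.003, 0.003]
ft_force: [0.1, 0.2, 0.3]
grip_width: 0.018
t 12.43 board xy [ 0.0281 -0.1722] z 0.0447 toolx angle-99.1 -0.17 tilt [0.0083 0.0003] F [0.1 0.2 0.3] w 0.018
clock: 13.3
eef_pos: [0.5934, 0.0043, 0.2485]
tool_rot: [0.65, 0.76, 0.004, 0.001]
ft_force: [-0.5, -0.6, -0.5]
grip_width: 0.0183
t 13.3 board xy [ 0.0267 -0.0277] z 0.2485 toolx angle-99.1 -0.12 tilt [0.0067 0.0054] F [-0.5 -0.6 -0.5] w 0.0183
```

View pics/w5.png

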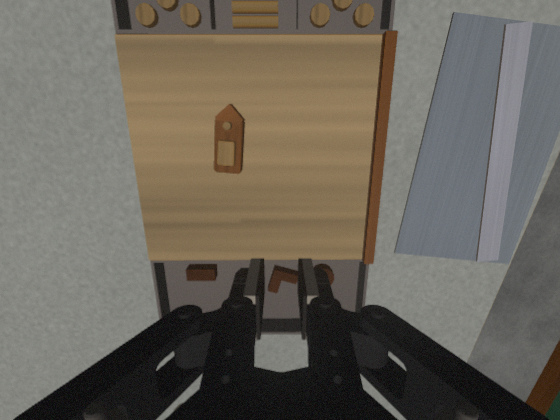

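All three offcuts lie in the tray: stick (201,272), ell (283,279), disc (323,273). I'll check once from the side camera.

```bash
python3 -c "
from h import *
c=snap('side','s9.png')['pixels'][110:370,190:390,::-1]; cv2.imwrite('pics/s9z.png',cv2.resize(c,None,fx=2.3,fy=2.3))"
```

```text
(no output)
```

View pics/s9z.png

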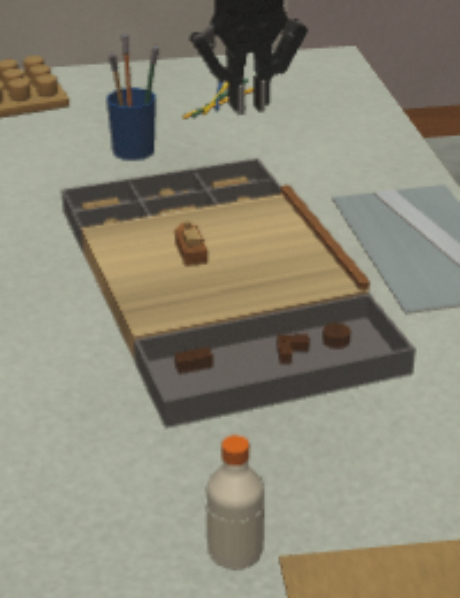

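The side view shows the three offcuts on the tray floor at (193,358), (292,346) and (337,334). The boat, cup and glue bottle are standing, and the gripper is clear of everything.

```bash
python3 -c "
from workcell import bot
print(bot.job_done(), bot.get_obs()['clock'])"
```

```text
the job is handed in; nothing more can be done
the job is handed in; nothing more can be done
```

The disc, the stick and the L-shaped piece are all in the plain tray on the −y side, and the job is handed in. I swept each one straight over the board's edge with the slightly opened fingers, in that order. Nothing was gripped or lifted, and it took about 13.5 s of the 54 s allowed.

- **Offcuts:** the last wrist and side pictures show all three lying on the tray floor.
- **Boat, glue and cup:** all three are still upright. The boat looked undisturbed throughout, but I judged that by eye and did not measure its final position.
- **Forces:** the force readings between moves stayed under about 2 N, and the gripper ended well above the board, touching nothing.
- **Disagreement:** my first position estimates from the scene and side cameras differed by up to about 12 mm. The close wrist view settled it before the first sweep.

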